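# Dial a preset into a thumbwheel unit and load it

### The job

On the grey preset unit, turn the three thumbwheels so that, from left to right as the robot sees them, they stand clicked in at 6, 2 and 7 (count the pips facing straight up), and only then press the round load key on its right fully down and let it come up again. Treat the unit gently: never push on it with more than 15 N, and leave the bearing, tape measure and marker lying round it where they are.

Things in the scene. Friction and masses are not known exactly. Their poses are not given: they have to be found in the camera images.
- preset_unit: Grey box fixed to the table, 124 mm deep (x), 234 mm wide (y), flat top at 67 mm, three black thumbwheels standing 21 mm out of its top, 50 mm apart, round key at its right end. Origin: centre of its underside; x away from the robot at yaw 0, y to its left, z up. The 15 N limit is on the robot's contact force on it with all its parts.
- wheel_left_top (a point): Nominal top of the rim of the left thumbwheel, where a finger presses: fixed in the unit, x = 0, y = 85 mm, 88 mm above the table. Not the true height: each axle is sprung (about 1 mm per 4 N) and its rim really stands up to 3 mm lower or higher than this, differently for each wheel, to be found by feel. Axes as the unit's.
- wheel_middle_top (a point): Nominal top of the rim of the middle thumbwheel, where a finger presses: fixed in the unit, x = 0, y = 35 mm, 88 mm above the table. Not the true height: each axle is sprung (about 1 mm per 4 N) and its rim really stands up to 3 mm lower or higher than this, differently for each wheel, to be found by feel. Axes as the unit's.
- wheel_right_top (a point): Nominal top of the rim of the right thumbwheel, where a finger presses: fixed in the unit, x = 0, y = -15 mm, 88 mm above the table. Not the true height: each axle is sprung (about 1 mm per 4 N) and its rim really stands up to 3 mm lower or higher than this, differently for each wheel, to be found by feel. Axes as the unit's.
- wheel_left (a joint): Angle (rad) of the left thumbwheel: digit d faces straight up at d x 0.6283 (36 degrees, 20 mm of rim, per digit). Grows when the top of the rim is dragged away from the robot (the unit's +x), falls when dragged towards it. Black, radius 32 mm, width 22 mm, axle along the unit's y. Stops just below 0 and above 9. Clicks at each digit (may start between two); let go within a third of a digit, it clicks in by itself.
- wheel_middle (a joint): Angle (rad) of the middle thumbwheel: digit d faces straight up at d x 0.6283 (36 degrees, 20 mm of rim, per digit). Grows when the top of the rim is dragged away from the robot (the unit's +x), falls when dragged towards it. Each digit is a cell of the rim with that many white pips (0 is blank), between two fine grey lines; the cell straight up, level with two white pointers, counts.
- wheel_right (a joint): Angle (rad) of the right thumbwheel: digit d faces straight up at d x 0.6283 (36 degrees, 20 mm of rim, per digit). Grows when the top of the rim is dragged away from the robot (the unit's +x), falls when dragged towards it. All rims are smooth: a shut fingertip pressed on top turns them by friction, against 1 to 2 N of click and drag, so press 5 to 9 N.
- load_key_face (a point): Centre of the face of the load key when it is up: plain grey round key of 26 mm diameter in a black collar of 42 mm, face 92 mm above the table, 83 mm to the right (-y) of the unit's origin. The point is fixed in the unit. Pressed straight down.
- load_key (a joint): Travel of the load key (m): 0 up, 0.009 fully down on its stop, sprung, 1.8 N at first, about 4 N at 5 mm and 6 N fully down; comes up by itself. It counts as pressed beyond 0.005. Beyond 0.003 with a wheel off its digit, a wrong code has been loaded.
- bearing_1: Loose ball bearing, 52 mm across, 15 mm high, lying to the left of the unit; bystander. Origin: centre of its underside.
- tape_measure: Loose tape measure, 41x94x71 mm, standing behind the unit (away from the robot); bystander. Origin: centre of its underside.
- marker_2: Loose red pen, 145 mm long, 12 mm wide, lying between the unit and the robot; bystander. Origin: centre of its underside.

How it is judged:
By the outcome, as a careful person would: the job done as asked, in the order asked, and still so for the second after the job is handed in, with the robot touching nothing.
It also fails if it takes over 61 s, if anything falls off the work surface, if the arm or the gripper's body presses on something with over 40 N, if the wrist force passes 120 N, or if a joint passes its speed limit or range.

### The arm

A 7-joint arm with a two-finger parallel gripper is mounted at the origin on a cart in front of the work surface, level with it; the furniture and walls round the work are solid. World frame = base frame: x ahead of the robot, y to its left, z up, the work surface at z = 0. Lengths are in m, angles in rad, forces in N, time in s.
With the tool pointing down it reaches from about 0.4 to 0.85 m from the base axis. Payload 4.5 kg.
Tool frame: the origin (TCP) lies on the centre line of the jaws, within the pads' length; the fingertips stand 11 mm ahead of it and the grasp point (between the pads) lies 8 mm behind it; z points along the fingers, y is the line along which they close (so a half turn about z gives the same grasp; the last joint's range is limited). The gripper opens to 88 mm and grips with 3 to 60 N. Pads are 18 mm wide; open, the fingers measure 123 mm over their backs; the gripper's body (75 mm by 187 mm) begins 45 mm behind the grasp point.
Start: joints at [1.333, 0.689, -0.195, 1.565, 0.157, 0.902, -0.215], TCP at [0.168, -0.602, 0.25] pointing down, gripper open.
Joint ranges: [-3.01, 3.01], [-0.46, 2.08], [-1.47, 1.51], [0.13, 2.56], [-1, 4.14], [0.04, 2.09], [-2.66, 2.66]. Speed limits (rad/s): [2.57, 2.57, 3.14, 3.14, 3.14, 3.14, 3.14].

### API

Orientations are given as a unit quaternion [x, y, z, w].
In Python, from plant import * gives the robot as it stands. The module is installed in compiled form; this text tells all that it offers.
- The arm moves only by the tool send_rows, never from a script. Its argument "motion" is a list of rows, each an object of numbers: "x", "y", "z": the shift along the tool's x, y, z in cm; "rx", "ry", "rz": the turn, a rotation vector about the tool's x, y, z in rad; "jaw": the finger opening in cm, from 0 to 8.81. In form: [{"x": .., "y": .., "z": .., "rx": .., "ry": .., "rz": .., "jaw": ..}, ...]. A call has exactly 5 rows; each row shifts and turns the commanded pose from where the row before left it, along the tool's axes as they then stand; what a row does not reach is not made up. A row lasts 1/10 s, in which the tool goes at most 50 mm and 8.59 degrees, less where a joint would pass 70% of its speed; a pose out of reach is approached as far as the arm can. A call is refused whole if a number of a shift passes 5 or a number of a turn 0.15, either way. A call with a gripper value outside its range is refused whole. The fingers move at their own pace and stop on an object; "grip_force" is the grip in N (left out, the last holds). Time passes only in rows, so rows that do not move let the fingers close, or fill a call up. It gives the time, the measured TCP pose, the force, the opening and the grip force at its end, in the units of the state.
- get_state(): the state, without advancing time (a new reading comes with each control period).
- snapshot(name): name is "scene" or "side" or "wrist"; returns a dict with "img" (480x640x3 uint8, red, green, blue), "vertical_fov" (degrees; the focal length in pixels is half the picture's height over the tangent of half this angle, whatever the lens; pixels are square), "cx", "cy" (the principal point, pixels), "D" ([k1, k2, p1, p2, k3] as OpenCV has them; the pictures are not rectified), "extrinsics" (4x4, takes a point from camera to world coordinates). Camera axes: x right, y up, looking along -z (the intrinsics and any distortion apply to the point x, -y, -z); pixel columns grow to the right and rows downward; lengths in m; the calibration is good to about 2 mm. A picture is of the moment at which its call begins. There is no depth.
- finish_job(): hands the job in; it is judged then, once.
The state is a dict: "clock": time; "q": joint angles; "qd": joint speeds; "joint_torque": joint torques, N m; "tool_pos": TCP position; "eef_rot": TCP orientation; "contact_force": force on the tool from outside, world axes, zero at the start; "moment": the same for the moment, N m; "opening": opening from 0.0 (shut) to 1.0 (fully open); "finger_force": force on a finger pad.
Only numpy, scipy, OpenCV 4.12 (cv2) and the standard library are available. Lean on these libraries where they do the work, as an engineer would, in place of code of your own. Each camera call takes 0.05 s, during which the arm holds its last target. There are 200 camera calls.

## Working session

There is one attempt and no reset: what is moved stays moved. The work goes in short steps, Python scripts to look and compute and a tool call to move; the robot and the scene stay as the last step left them, time stands still between calls to the robot, and variables do not carry over. Pictures are saved under pics/ and viewed, at most 10 in all, crops included, and the job is handed in when it is done.

Besides the shell and the picture viewer there is one more tool, called by a JSON object that holds its "name" and its "arguments", one argument or row to a line. send_rows: Moves the arm, as the interface text tells. Its arguments: {"type":"object","properties":{"motion":{"type":"array"},"grip_force":{"type":"number"}},"required":["motion"]}

```bash
mkdir -p pics; cat > h.py <<'E'
from plant import *
import numpy as np, cv2
def K(s):
    f=240/np.tan(np.radians(s["vertical_fov"])/2)
    return np.array([[f,0,s["cx"]],[0,f,s["cy"]],[0,0,1.]])
def ray(s,px):
    p=cv2.undistortPoints(np.array([[px]],float),K(s),np.array(s["D"],float))[0,0]
    T=np.array(s["extrinsics"]); return T[:3,3],T[:3,:3]@np.array([p[0],-p[1],-1])
def onz(s,px,z):
    o,d=ray(s,px); return o+d*(z-o[2])/d[2]
def proj(s,P):
    T=np.array(s["extrinsics"]); c=(np.atleast_2d(P)-T[:3,3])@T[:3,:3]; c=c*[1,-1,-1]
    return cv2.projectPoints(c,np.zeros(3),np.zeros(3),K(s),np.array(s["D"],float))[0][:,0]
def save(s,n,crop=None,k=1):
    im=s["img"][:,:,::-1]
    if crop: im=im[crop[1]:crop[3],crop[0]:crop[2]]
    cv2.imwrite("pics/"+n+".png",cv2.resize(im,None,fx=k,fy=k,interpolation=cv2.INTER_CUBIC))
E
python3 - <<'E'
from h import *
import pickle
for n in ("scene","side"):
    s=snapshot(n); pickle.dump(s,open(n+".pkl","wb")); save(s,n); print(n,s["vertical_fov"],s["D"],np.round(s["extrinsics"],3).tolist())
t=get_state();print(t)
E
```

```text
scene 48.648184219826184 [-0.15715344  0.          0.          0.          0.        ] [[-0.776, 0.453, -0.439, 0.195], [-0.631, -0.571, 0.526, 0.473], [-0.013, 0.685, 0.728, 0.702], [0.0, 0.0, 0.0, 1.0]]
side 43.417752111993565 [-0.20297599  0.          0.          0.          0.        ] [[0.917, 0.234, -0.323, 0.257], [-0.399, 0.559, -0.727, -0.686], [0.01, 0.795, 0.606, 0.676], [0.0, 0.0, 0.0, 1.0]]
{'clock': 0.1, 'q': array([ 1.33281426,  0.6898665 , -0.19452524,  1.56622774,  0.15731375,
        0.90250303, -0.21508994]), 'qd': array([-0.00233432, -0.00155184, -0.00073382, -0.00259481, -0.00129487,
       -0.00084578, -0.000473  ]), 'joint_torque': array([-1.98702117e-03, -5.28499246e+01, -1.27093982e+00, -1.53837419e+01,
       -5.25136746e-02,  1.99934999e-03,  5.26840745e-05]), 'tool_pos': array([ 0.16759329, -0.60154801,  0.2490146 ]), 'eef_rot': array([ 9.90774095e-01,  1.35521375e-01, -1.72636677e-04, -7.87410128e-04]), 'contact_force': array([0.22377348, 1.10299376, 0.21928212]), 'moment': array([-0.03242728, -0.0164709 , -0.01728754]), 'finger_force': 0.0, 'opening': 0.9991785633696617}
```

View pics/scene.png

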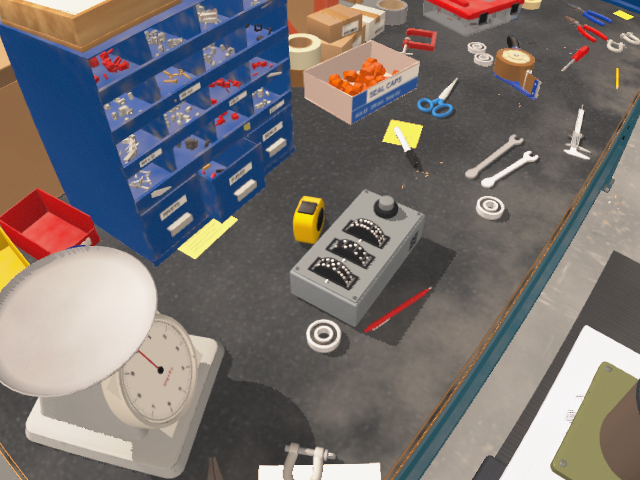

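View pics/side.png

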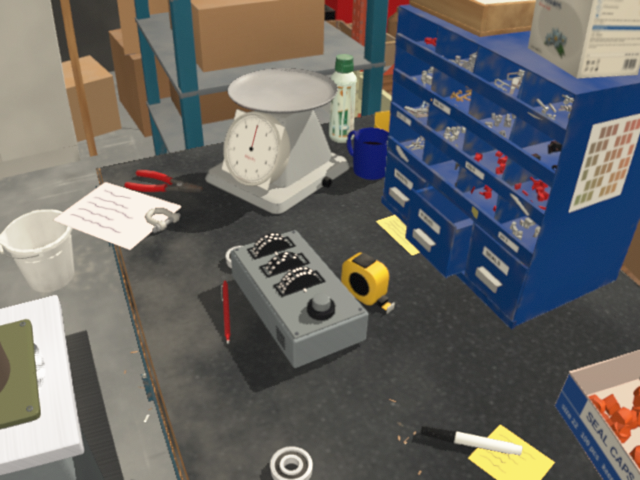

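Scene view: unit top has corners near (370,192), (424,213), (357,310), (292,277), with the key at (386,204). Side view: key at (320,305), and the top runs from (232,243) to (366,318). I'll zoom in on both.

```bash
python3 - <<'E'
from h import *
import pickle
a=pickle.load(open("scene.pkl","rb"));b=pickle.load(open("side.pkl","rb"))
def up(s,c): 
    im=s["img"][c[1]:c[3],c[0]:c[2],::-1]; return cv2.resize(im,(400,400),interpolation=cv2.INTER_CUBIC)
A=up(a,(285,180,435,330));B=up(b,(225,225,375,375))
cv2.imwrite("pics/z.png",np.hstack([A,B]))
E
```

```text
(no output)
```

View pics/z.png

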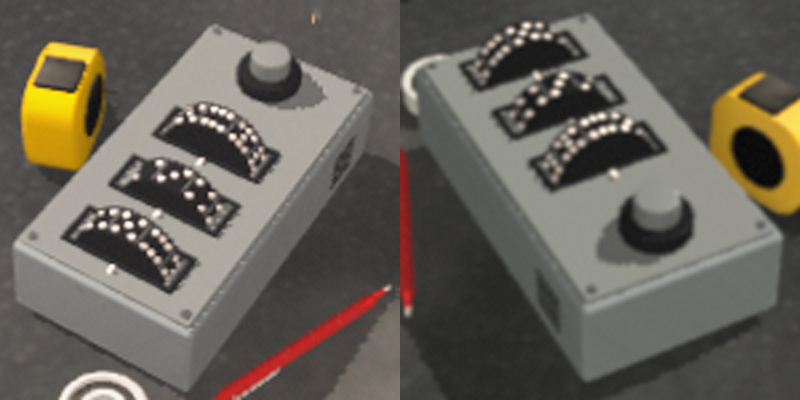

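The crop shows the key face near (271,52) on the left half and (660,200) on the right half. All four corners of the top are visible in both halves.

```bash
python3 - <<'E'
from h import *
import pickle
a=pickle.load(open("scene.pkl","rb"));b=pickle.load(open("side.pkl","rb"))
k=.375
def go(s,o,C,key,N):
    P=np.array([onz(s,(o[0]+k*u,o[1]+k*v),.067)[:2] for u,v in C]); print(np.round(P,4).tolist(), [round(float(np.linalg.norm(P[i]-P[(i+1)%4])),4) for i in range(4)], "ctr",P.mean(0))
    Kp=onz(s,(o[0]+k*key[0],o[1]+k*key[1]),.092)[:2]; print("key",Kp)
    W=[onz(s,(o[0]+k*u,o[1]+k*v),.067)[:2] for u,v in N]; print("pointers",np.round(W,4).tolist())
    return P
# order: left-near, right-near, right-far, left-far
P=go(a,(285,180),[(188,328),(373,93),(213,23),(15,243)],(271,50),[(111,269),(157,213),(200,161)])
Q=go(b,(225,225),[(20,67),(185,302),(381,237),(190,13)],(259,198),[(137,75),(213,174)])
for P in (P,Q):
    v=(P[0]-P[1])+(P[3]-P[2]); print("yaw",np.arctan2(-v[0],v[1]))
E
```

```text
[[0.4463, 0.0795], [0.4622, -0.145], [0.5822, -0.1359], [0.561, 0.0927]] [0.225, 0.1203, 0.2297, 0.1155] ctr [ 0.5129264  -0.02717409]
key [ 0.52306067 -0.11382855]
pointers [[0.5054, 0.0732], [0.5102, 0.023], [0.5148, -0.027]]
[[0.4474, 0.0742], [0.4671, -0.1478], [0.583, -0.1446], [0.5649, 0.0857]] [0.2229, 0.1159, 0.231, 0.118] ctr [ 0.51561181 -0.0331283 ]
key [ 0.52336742 -0.11472772]
pointers [[0.511, 0.039], [0.5189, -0.0619]]
yaw 0.0818025260728735
yaw 0.08349091072190531
```

{"name": "send_rows", "arguments": {
  "motion": [
    {"x": 2.4, "y": -2.4, "z": -0.6, "jaw": 0},
    {"x": 2.4, "y": -2.4, "z": -0.6, "jaw": 0},
    {"x": 2.4, "y": -2.4, "z": -0.6, "jaw": 0},
    {"x": 2.4, "y": -2.4, "z": -0.6, "jaw": 0},
    {"x": 2.4, "y": -2.4, "z": -0.6, "jaw": 0}
  ],
  "grip_force": 20
}}

```text
schema error: expected keys x, y, z, rx, ry, rz, jaw
```

{"name": "send_rows", "arguments": {
  "motion": [
    {"x": 2.4, "y": -2.4, "z": -0.6, "rx": 0, "ry": 0, "rz": 0, "jaw": 0},
    {"x": 2.4, "y": -2.4, "z": -0.6, "rx": 0, "ry": 0, "rz": 0, "jaw": 0},
    {"x": 2.4, "y": -2.4, "z": -0.6, "rx": 0, "ry": 0, "rz": 0, "jaw": 0},
    {"x": 2.4, "y": -2.4, "z": -0.6, "rx": 0, "ry": 0, "rz": 0, "jaw": 0},
    {"x": 2.4, "y": -2.4, "z": -0.6, "rx": 0, "ry": 0, "rz": 0, "jaw": 0}
  ],
  "grip_force": 20
}}

```text
clock: 0.6
tool_pos: [0.2516, -0.4528, 0.2797]
eef_rot: [0.991, 0.135, -0.0, -0.0]
contact_force: [0.6, -1.0, -0.1]
opening: 0.568
finger_force: 0.0
```

{"name": "send_rows", "arguments": {
  "motion": [
    {"x": 2.5, "y": -2.5, "z": 0, "rx": 0, "ry": 0, "rz": 0, "jaw": 0},
    {"x": 2.5, "y": -2.5, "z": 0, "rx": 0, "ry": 0, "rz": 0, "jaw": 0},
    {"x": 2.5, "y": -2.5, "z": 0, "rx": 0, "ry": 0, "rz": 0, "jaw": 0},
    {"x": 2.5, "y": -2.5, "z": 0, "rx": 0, "ry": 0, "rz": 0, "jaw": 0},
    {"x": 2.5, "y": -2.5, "z": 0, "rx": 0, "ry": 0, "rz": 0, "jaw": 0}
  ]
}}

```text
clock: 1.1
tool_pos: [0.3384, -0.2989, 0.2796]
eef_rot: [0.991, 0.135, -0.0, -0.0]
contact_force: [1.3, 0.2, 0.1]
opening: 0.118
finger_force: 0.0
```

{"name": "send_rows", "arguments": {
  "motion": [
    {"x": 2.5, "y": -2.5, "z": 0, "rx": 0, "ry": 0, "rz": 0, "jaw": 0},
    {"x": 2.5, "y": -2.5, "z": 0, "rx": 0, "ry": 0, "rz": 0, "jaw": 0},
    {"x": 2.5, "y": -2.5, "z": 0, "rx": 0, "ry": 0, "rz": 0, "jaw": 0},
    {"x": 2.5, "y": -2.5, "z": 0, "rx": 0, "ry": 0, "rz": 0, "jaw": 0},
    {"x": 2.5, "y": -2.5, "z": 0, "rx": 0, "ry": 0, "rz": 0, "jaw": 0}
  ]
}}

```text
clock: 1.6
tool_pos: [0.4252, -0.145, 0.2796]
eef_rot: [0.991, 0.135, -0.0, -0.0]
contact_force: [0.7, -0.5, 0.4]
opening: 0.01
finger_force: 0.0
```

{"name": "send_rows", "arguments": {
  "motion": [
    {"x": 2.5, "y": -2.5, "z": 0, "rx": 0, "ry": 0, "rz": 0, "jaw": 0},
    {"x": 2.5, "y": -2.5, "z": 0, "rx": 0, "ry": 0, "rz": 0, "jaw": 0},
    {"x": 2.5, "y": -2.5, "z": 0, "rx": 0, "ry": 0, "rz": 0.095, "jaw": 0},
    {"x": 0, "y": 0, "z": 0, "rx": 0, "ry": 0, "rz": 0.095, "jaw": 0},
    {"x": 0, "y": 0, "z": 0, "rx": 0, "ry": 0, "rz": 0, "jaw": 0}
  ]
}}

```text
clock: 2.1
tool_pos: [0.4771, -0.0528, 0.2794]
eef_rot: [0.999, 0.042, -0.0, 0.0]
contact_force: [0.2, -0.8, -0.3]
opening: 0.005
finger_force: 0.0
```

```bash
python3 - <<'E'
from h import *
import pickle
s=snapshot("wrist"); pickle.dump(s,open("wrist.pkl","wb")); save(s,"w1"); print(np.round(s["extrinsics"],3).tolist(),s["D"],s["vertical_fov"])
t=get_state(); print(t["clock"],t["tool_pos"],t["eef_rot"],t["contact_force"])
for y in (.085,.035,-.015,-.083):
    c=np.array([.5145,-.030]); yw=.082
    print(y, proj(s,[c[0]-y*np.sin(yw),c[1]+y*np.cos(yw),.088]))
E
```

```text
[[0.085, 0.943, 0.321, 0.56], [-0.996, 0.08, 0.028, -0.045], [0.001, -0.322, 0.947, 0.416], [0.0, 0.0, 0.0, 1.0]] [-0.05475822  0.          0.          0.          0.        ] 67.90903039847115
2.15 [ 0.47662467 -0.05390335  0.27940604] [ 9.99112542e-01  4.21158199e-02 -5.50188559e-04  2.88224696e-04] [-0.15116703  0.01523711  0.29431298]
0.085 [[209.71693975 170.92476059]]
0.035 [[264.02230339 170.7908532 ]]
-0.015 [[318.76233906 170.83943324]]
-0.083 [[393.13459128 171.19552436]]
```

View pics/w1.png

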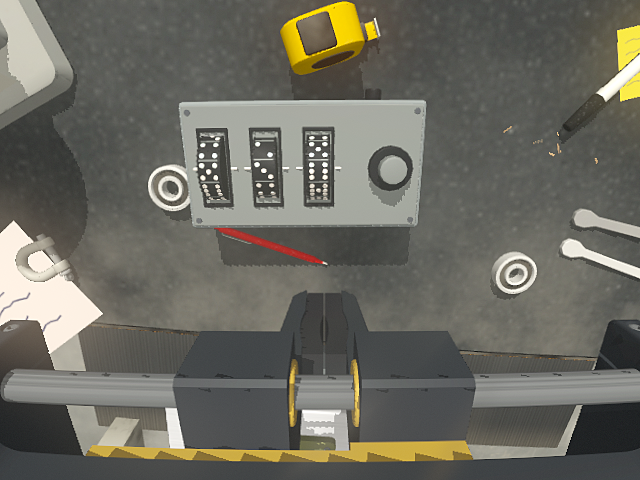

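The wrist view shows all three wheels, at columns 213, 265 and 319 around row 168, the key at (393,170), and pointers at row 168. I'll zoom in to read the digits.

```bash
python3 - <<'E'
from h import *
import pickle
s=pickle.load(open("wrist.pkl","rb")); save(s,"w2",(180,100,430,230),3.2)
im=s["img"].astype(int)
P=[onz(s,p,.067)[:2] for p in ((184.5,105.5+0),(418,105.5),(411.5,222),(198.5,223))]
print(np.round(P,4).tolist())
E
```

```text
[[0.5631, 0.0843], [0.581, -0.1315], [0.4695, -0.1432], [0.4501, 0.0734]]
```

View pics/w2.png

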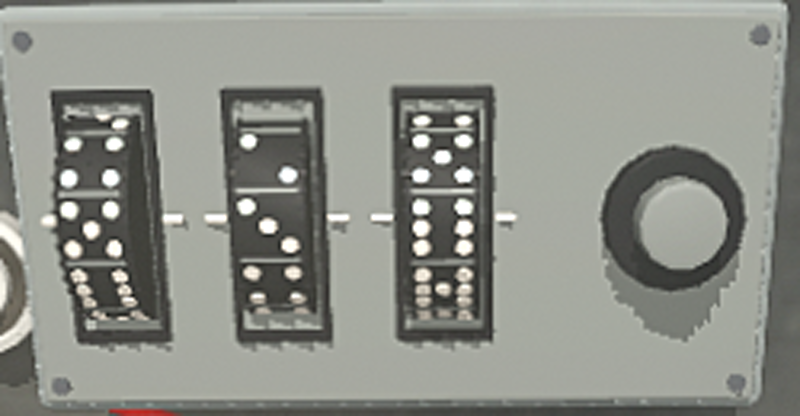

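Digits now facing up, allowing for the camera's tilt: 5, 3, 6, with the higher digits on the near side. So left needs +20 mm, middle −20 mm and right +20 mm. Starting with the right wheel.

{"name": "send_rows", "arguments": {
  "motion": [
    {"x": 0.6, "y": -0.12, "z": 2, "rx": 0, "ry": 0, "rz": 0, "jaw": 0},
    {"x": 0.6, "y": -0.12, "z": 2.5, "rx": 0, "ry": 0, "rz": 0, "jaw": 0},
    {"x": 0.6, "y": -0.12, "z": 2.5, "rx": 0, "ry": 0, "rz": 0, "jaw": 0},
    {"x": 0.6, "y": -0.11, "z": 2.5, "rx": 0, "ry": 0, "rz": 0, "jaw": 0},
    {"x": 0.6, "y": -0.1, "z": 2.5, "rx": 0, "ry": 0, "rz": 0, "jaw": 0}
  ]
}}

```text
clock: 2.65
tool_pos: [0.5061, -0.0472, 0.1588]
eef_rot: [0.999, 0.041, -0.0, 0.0]
contact_force: [0.3, -0.1, -1.2]
opening: 0.005
finger_force: 0.0
```

{"name": "send_rows", "arguments": {
  "motion": [
    {"x": 0, "y": 0, "z": 2.5, "rx": 0, "ry": 0, "rz": 0, "jaw": 0},
    {"x": 0, "y": 0, "z": 2, "rx": 0, "ry": 0, "rz": 0, "jaw": 0},
    {"x": 0, "y": 0, "z": 1, "rx": 0, "ry": 0, "rz": 0, "jaw": 0},
    {"x": 0, "y": 0, "z": 0, "rx": 0, "ry": 0, "rz": 0, "jaw": 0},
    {"x": 0, "y": 0, "z": 0, "rx": 0, "ry": 0, "rz": 0, "jaw": 0}
  ]
}}

```text
clock: 3.15
tool_pos: [0.5066, -0.0463, 0.1052]
eef_rot: [0.999, 0.041, 0.0, 0.0]
contact_force: [0.5, -0.8, -0.2]
opening: 0.003
finger_force: 0.0
```

```bash
python3 -c "
from h import *
t=get_state(); print(t['tool_pos'],t['contact_force'],t['eef_rot'])"
```

```text
[ 0.50660289 -0.04633523  0.10523429] [ 0.51023945 -0.8320027  -0.22215349] [9.99167571e-01 4.07931205e-02 2.70625171e-04 1.12899954e-04]
```

{"name": "send_rows", "arguments": {
  "motion": [
    {"x": 0, "y": 0, "z": 0.1, "rx": 0, "ry": 0, "rz": 0, "jaw": 0},
    {"x": 0, "y": 0, "z": 0.1, "rx": 0, "ry": 0, "rz": 0, "jaw": 0},
    {"x": 0, "y": 0, "z": 0.1, "rx": 0, "ry": 0, "rz": 0, "jaw": 0},
    {"x": 0, "y": 0, "z": 0, "rx": 0, "ry": 0, "rz": 0, "jaw": 0},
    {"x": 0, "y": 0, "z": 0, "rx": 0, "ry": 0, "rz": 0, "jaw": 0}
  ]
}}

```text
clock: 3.65
tool_pos: [0.5068, -0.0459, 0.102]
eef_rot: [0.999, 0.041, 0.0, 0.0]
contact_force: [-0.0, -0.4, 1.5]
opening: 0.001
finger_force: 0.8
```

{"name": "send_rows", "arguments": {
  "motion": [
    {"x": 0, "y": 0, "z": 0.05, "rx": 0, "ry": 0, "rz": 0, "jaw": 0},
    {"x": 0, "y": 0, "z": 0.05, "rx": 0, "ry": 0, "rz": 0, "jaw": 0},
    {"x": 0, "y": 0, "z": 0, "rx": 0, "ry": 0, "rz": 0, "jaw": 0},
    {"x": 0, "y": 0, "z": 0, "rx": 0, "ry": 0, "rz": 0, "jaw": 0},
    {"x": 0, "y": 0, "z": 0, "rx": 0, "ry": 0, "rz": 0, "jaw": 0}
  ]
}}

```text
clock: 4.15
tool_pos: [0.5068, -0.0458, 0.101]
eef_rot: [0.999, 0.041, 0.0, 0.0]
contact_force: [1.3, -0.5, 4.2]
opening: 0.005
finger_force: 2.5
```

{"name": "send_rows", "arguments": {
  "motion": [
    {"x": 0, "y": 0, "z": 0.07, "rx": 0, "ry": 0, "rz": 0, "jaw": 0},
    {"x": 0, "y": 0, "z": 0, "rx": 0, "ry": 0, "rz": 0, "jaw": 0},
    {"x": 0.2, "y": 0, "z": 0, "rx": 0, "ry": 0, "rz": 0, "jaw": 0},
    {"x": 0.2, "y": 0, "z": 0, "rx": 0, "ry": 0, "rz": 0, "jaw": 0},
    {"x": 0.2, "y": 0, "z": 0, "rx": 0, "ry": 0, "rz": 0, "jaw": 0}
  ]
}}

```text
clock: 4.65
tool_pos: [0.5123, -0.0454, 0.1004]
eef_rot: [0.999, 0.041, -0.0, 0.0]
contact_force: [-1.0, 0.3, 6.8]
opening: 0.004
finger_force: 3.8
```

{"name": "send_rows", "arguments": {
  "motion": [
    {"x": 0.25, "y": 0, "z": 0, "rx": 0, "ry": 0, "rz": 0, "jaw": 0},
    {"x": 0.25, "y": 0, "z": 0, "rx": 0, "ry": 0, "rz": 0, "jaw": 0},
    {"x": 0.25, "y": 0, "z": 0, "rx": 0, "ry": 0, "rz": 0, "jaw": 0},
    {"x": 0.25, "y": 0, "z": 0, "rx": 0, "ry": 0, "rz": 0, "jaw": 0},
    {"x": 0.25, "y": 0, "z": 0, "rx": 0, "ry": 0, "rz": 0, "jaw": 0}
  ]
}}

```text
clock: 5.15
tool_pos: [0.5258, -0.0441, 0.1006]
eef_rot: [0.999, 0.041, 0.001, 0.0]
contact_force: [1.1, 0.3, 6.6]
opening: 0.007
finger_force: 3.4
```

{"name": "send_rows", "arguments": {
  "motion": [
    {"x": 0.2, "y": 0, "z": 0, "rx": 0, "ry": 0, "rz": 0, "jaw": 0},
    {"x": 0, "y": 0, "z": 0, "rx": 0, "ry": 0, "rz": 0, "jaw": 0},
    {"x": 0, "y": 0, "z": -0.15, "rx": 0, "ry": 0, "rz": 0, "jaw": 0},
    {"x": 0, "y": 0, "z": -0.4, "rx": 0, "ry": 0, "rz": 0, "jaw": 0},
    {"x": -0.5, "y": 0, "z": -1.4, "rx": 0, "ry": 0, "rz": 0, "jaw": 0}
  ]
}}

```text
clock: 5.65
tool_pos: [0.5212, -0.0443, 0.119]
eef_rot: [0.999, 0.041, -0.001, -0.0]
contact_force: [-1.1, -0.1, 0.9]
opening: 0.004
finger_force: 0.0
```

```bash
python3 - <<'E'
from h import *
t=get_state(); print(t['tool_pos'],t['contact_force'])
a=snapshot("scene");b=snapshot("side");w=snapshot("wrist")
def up(s,c): return cv2.resize(s["img"][c[1]:c[3],c[0]:c[2],::-1],(400,400),interpolation=cv2.INTER_CUBIC)
cv2.imwrite("pics/c1.png",np.hstack([up(a,(300,210,390,300)),up(b,(240,220,330,310))]))
cv2.imwrite("pics/c1w.png",w["img"][:,:,::-1])
E
```

```text
[ 0.52116165 -0.0443335   0.11895475] [-1.09276403 -0.06949266  0.8733243 ]
```

View pics/c1w.png

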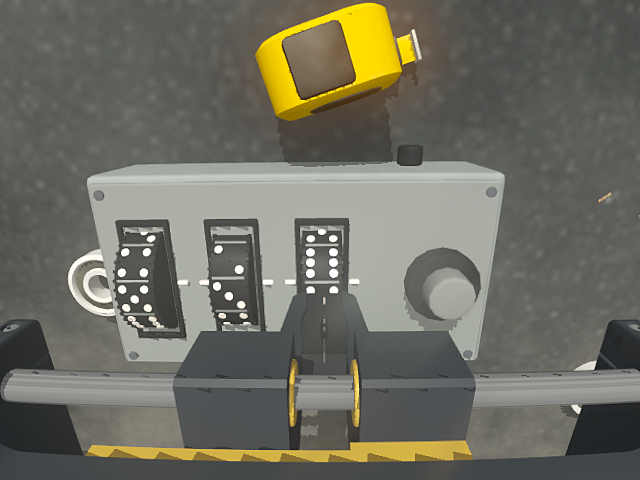

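The far cells show the right wheel has moved on by one digit: the 6 is now above the pointer line at row 280. Next, the middle wheel.

{"name": "send_rows", "arguments": {
  "motion": [
    {"x": 0.2, "y": -1.5, "z": 0, "rx": 0, "ry": 0, "rz": 0, "jaw": 0},
    {"x": 0.2, "y": -2, "z": 0, "rx": 0, "ry": 0, "rz": 0, "jaw": 0},
    {"x": 0.15, "y": -1.5, "z": 0, "rx": 0, "ry": 0, "rz": 0, "jaw": 0},
    {"x": 0, "y": 0, "z": 0.8, "rx": 0, "ry": 0, "rz": 0, "jaw": 0},
    {"x": 0, "y": 0, "z": 0.5, "rx": 0, "ry": 0, "rz": 0, "jaw": 0}
  ]
}}

```text
clock: 6.3
tool_pos: [0.5229, 0.0053, 0.1058]
eef_rot: [0.999, 0.041, -0.0, 0.0]
contact_force: [-0.1, -0.8, 0.2]
opening: 0.005
finger_force: 0.0
```

{"name": "send_rows", "arguments": {
  "motion": [
    {"x": 0, "y": 0, "z": 0.1, "rx": 0, "ry": 0, "rz": 0, "jaw": 0},
    {"x": 0, "y": 0, "z": 0.1, "rx": 0, "ry": 0, "rz": 0, "jaw": 0},
    {"x": 0, "y": 0, "z": 0.1, "rx": 0, "ry": 0, "rz": 0, "jaw": 0},
    {"x": 0, "y": 0, "z": 0, "rx": 0, "ry": 0, "rz": 0, "jaw": 0},
    {"x": 0, "y": 0, "z": 0, "rx": 0, "ry": 0, "rz": 0, "jaw": 0}
  ]
}}

```text
clock: 6.8
tool_pos: [0.5234, 0.0055, 0.1036]
eef_rot: [0.999, 0.041, 0.0, 0.0]
contact_force: [-0.1, -0.0, 1.3]
opening: 0.003
finger_force: 0.0
```

{"name": "send_rows", "arguments": {
  "motion": [
    {"x": 0, "y": 0, "z": 0.06, "rx": 0, "ry": 0, "rz": 0, "jaw": 0},
    {"x": 0, "y": 0, "z": 0.06, "rx": 0, "ry": 0, "rz": 0, "jaw": 0},
    {"x": 0, "y": 0, "z": 0.06, "rx": 0, "ry": 0, "rz": 0, "jaw": 0},
    {"x": 0, "y": 0, "z": 0, "rx": 0, "ry": 0, "rz": 0, "jaw": 0},
    {"x": 0, "y": 0, "z": 0, "rx": 0, "ry": 0, "rz": 0, "jaw": 0}
  ]
}}

```text
clock: 7.3
tool_pos: [0.5233, 0.0057, 0.1017]
eef_rot: [0.999, 0.041, -0.0, 0.0]
contact_force: [0.4, -0.2, -0.0]
opening: 0.006
finger_force: 0.0
```

{"name": "send_rows", "arguments": {
  "motion": [
    {"x": 0, "y": 0, "z": 0.06, "rx": 0, "ry": 0, "rz": 0, "jaw": 0},
    {"x": 0, "y": 0, "z": 0.06, "rx": 0, "ry": 0, "rz": 0, "jaw": 0},
    {"x": 0, "y": 0, "z": 0.06, "rx": 0, "ry": 0, "rz": 0, "jaw": 0},
    {"x": 0, "y": 0, "z": 0, "rx": 0, "ry": 0, "rz": 0, "jaw": 0},
    {"x": 0, "y": 0, "z": 0, "rx": 0, "ry": 0, "rz": 0, "jaw": 0}
  ]
}}

```text
clock: 7.8
tool_pos: [0.5233, 0.0057, 0.0999]
eef_rot: [0.999, 0.041, -0.0, 0.0]
contact_force: [0.5, 0.1, -0.1]
opening: 0.005
finger_force: 0.0
```

{"name": "send_rows", "arguments": {
  "motion": [
    {"x": 0, "y": 0, "z": 0.06, "rx": 0, "ry": 0, "rz": 0, "jaw": 0},
    {"x": 0, "y": 0, "z": 0.06, "rx": 0, "ry": 0, "rz": 0, "jaw": 0},
    {"x": 0, "y": 0, "z": 0.06, "rx": 0, "ry": 0, "rz": 0, "jaw": 0},
    {"x": 0, "y": 0, "z": 0, "rx": 0, "ry": 0, "rz": 0, "jaw": 0},
    {"x": 0, "y": 0, "z": 0, "rx": 0, "ry": 0, "rz": 0, "jaw": 0}
  ]
}}

```text
clock: 8.3
tool_pos: [0.5233, 0.0057, 0.0981]
eef_rot: [0.999, 0.041, -0.0, 0.0]
contact_force: [0.2, -0.4, 0.2]
opening: 0.005
finger_force: 0.0
```

{"name": "send_rows", "arguments": {
  "motion": [
    {"x": 0, "y": 0, "z": 0.06, "rx": 0, "ry": 0, "rz": 0, "jaw": 0},
    {"x": 0, "y": 0, "z": 0.06, "rx": 0, "ry": 0, "rz": 0, "jaw": 0},
    {"x": 0, "y": 0, "z": 0.06, "rx": 0, "ry": 0, "rz": 0, "jaw": 0},
    {"x": 0, "y": 0, "z": 0, "rx": 0, "ry": 0, "rz": 0, "jaw": 0},
    {"x": 0, "y": 0, "z": 0, "rx": 0, "ry": 0, "rz": 0, "jaw": 0}
  ]
}}

```text
clock: 8.8
tool_pos: [0.5233, 0.0058, 0.0964]
eef_rot: [0.999, 0.041, 0.0, 0.0]
contact_force: [0.1, -0.3, 0.5]
opening: 0.005
finger_force: 0.7
```

Contact starts at about TCP z 0.0965. Pressing about 1.7 mm more.

{"name": "send_rows", "arguments": {
  "motion": [
    {"x": 0, "y": 0, "z": 0.06, "rx": 0, "ry": 0, "rz": 0, "jaw": 0},
    {"x": 0, "y": 0, "z": 0.05, "rx": 0, "ry": 0, "rz": 0, "jaw": 0},
    {"x": 0, "y": 0, "z": 0.05, "rx": 0, "ry": 0, "rz": 0, "jaw": 0},
    {"x": 0, "y": 0, "z": 0, "rx": 0, "ry": 0, "rz": 0, "jaw": 0},
    {"x": 0, "y": 0, "z": 0, "rx": 0, "ry": 0, "rz": 0, "jaw": 0}
  ]
}}

```text
clock: 9.3
tool_pos: [0.5235, 0.0057, 0.0951]
eef_rot: [0.999, 0.041, 0.0, 0.0]
contact_force: [-0.8, 0.6, 5.5]
opening: 0.003
finger_force: 3.0
```

{"name": "send_rows", "arguments": {
  "motion": [
    {"x": 0, "y": 0, "z": 0.03, "rx": 0, "ry": 0, "rz": 0, "jaw": 0},
    {"x": -0.2, "y": 0, "z": 0, "rx": 0, "ry": 0, "rz": 0, "jaw": 0},
    {"x": -0.2, "y": 0, "z": 0, "rx": 0, "ry": 0, "rz": 0, "jaw": 0},
    {"x": -0.2, "y": 0, "z": 0, "rx": 0, "ry": 0, "rz": 0, "jaw": 0},
    {"x": -0.2, "y": 0, "z": 0, "rx": 0, "ry": 0, "rz": 0, "jaw": 0}
  ]
}}

```text
clock: 9.8
tool_pos: [0.5167, 0.0052, 0.0951]
eef_rot: [0.999, 0.041, 0.002, -0.0]
contact_force: [0.3, 0.3, 6.7]
opening: 0.01
finger_force: 3.3
```

Next I finish the drag, lift, and go straight to the left wheel. TCP target for its start is (0.497, 0.054).

{"name": "send_rows", "arguments": {
  "motion": [
    {"x": -0.25, "y": 0, "z": 0, "rx": 0, "ry": 0, "rz": 0, "jaw": 0},
    {"x": -0.25, "y": 0, "z": 0, "rx": 0, "ry": 0, "rz": 0, "jaw": 0},
    {"x": -0.25, "y": 0, "z": 0, "rx": 0, "ry": 0, "rz": 0, "jaw": 0},
    {"x": -0.25, "y": 0, "z": 0, "rx": 0, "ry": 0, "rz": 0, "jaw": 0},
    {"x": -0.25, "y": 0, "z": 0, "rx": 0, "ry": 0, "rz": 0, "jaw": 0}
  ]
}}

```text
clock: 10.3
tool_pos: [0.5032, 0.0039, 0.0949]
eef_rot: [0.999, 0.041, 0.001, 0.0]
contact_force: [-0.1, -0.6, 6.5]
opening: 0.004
finger_force: 3.5
```

{"name": "send_rows", "arguments": {
  "motion": [
    {"x": 0, "y": 0, "z": 0, "rx": 0, "ry": 0, "rz": 0, "jaw": 0},
    {"x": 0, "y": 0, "z": 0, "rx": 0, "ry": 0, "rz": 0, "jaw": 0},
    {"x": 0, "y": 0, "z": -0.15, "rx": 0, "ry": 0, "rz": 0, "jaw": 0},
    {"x": 0, "y": 0, "z": -0.4, "rx": 0, "ry": 0, "rz": 0, "jaw": 0},
    {"x": 0, "y": 0, "z": -1.5, "rx": 0, "ry": 0, "rz": 0, "jaw": 0}
  ]
}}

```text
clock: 10.8
tool_pos: [0.5018, 0.0041, 0.1141]
eef_rot: [0.999, 0.041, -0.002, 0.0]
contact_force: [-1.4, -1.0, -0.6]
opening: 0.003
finger_force: 0.0
```

```bash
python3 - <<'E'
from h import *
t=get_state(); print(t['tool_pos'])
p=t['tool_pos'];tx=np.array([.9965,.083]);ty=np.array([.083,-.9965])
d=np.array([.5079,.0547])-.010*tx-p[:2]; print("tool dx,dy cm",d@tx*100,d@ty*100,"dz to .105",(p[2]-.105)*100)
E
```

```text
[0.50179932 0.00408558 0.1141251 ]
tool dx,dy cm 0.028130864038853003 -4.993091671218351 dz to .105 0.912509810959905
```

{"name": "send_rows", "arguments": {
  "motion": [
    {"x": 0, "y": -1.5, "z": -0.3, "rx": 0, "ry": 0, "rz": 0, "jaw": 0},
    {"x": 0, "y": -2, "z": 0, "rx": 0, "ry": 0, "rz": 0, "jaw": 0},
    {"x": 0, "y": -1.5, "z": 0, "rx": 0, "ry": 0, "rz": 0, "jaw": 0},
    {"x": 0, "y": 0, "z": 0.7, "rx": 0, "ry": 0, "rz": 0, "jaw": 0},
    {"x": 0, "y": 0, "z": 0.5, "rx": 0, "ry": 0, "rz": 0, "jaw": 0}
  ]
}}

```text
clock: 11.3
tool_pos: [0.4985, 0.0535, 0.1053]
eef_rot: [0.999, 0.041, -0.0, 0.0]
contact_force: [-0.6, 0.4, -0.6]
opening: 0.001
finger_force: 0.0
```

{"name": "send_rows", "arguments": {
  "motion": [
    {"x": 0, "y": 0, "z": 0.1, "rx": 0, "ry": 0, "rz": 0, "jaw": 0},
    {"x": 0, "y": 0, "z": 0.1, "rx": 0, "ry": 0, "rz": 0, "jaw": 0},
    {"x": 0, "y": 0, "z": 0.05, "rx": 0, "ry": 0, "rz": 0, "jaw": 0},
    {"x": 0, "y": 0, "z": 0, "rx": 0, "ry": 0, "rz": 0, "jaw": 0},
    {"x": 0, "y": 0, "z": 0, "rx": 0, "ry": 0, "rz": 0, "jaw": 0}
  ]
}}

```text
clock: 11.8
tool_pos: [0.4988, 0.0537, 0.1035]
eef_rot: [0.999, 0.041, 0.0, 0.0]
contact_force: [0.8, 0.0, 0.4]
opening: 0.006
finger_force: 0.0
```

{"name": "send_rows", "arguments": {
  "motion": [
    {"x": 0, "y": 0, "z": 0.06, "rx": 0, "ry": 0, "rz": 0, "jaw": 0},
    {"x": 0, "y": 0, "z": 0.06, "rx": 0, "ry": 0, "rz": 0, "jaw": 0},
    {"x": 0, "y": 0, "z": 0.06, "rx": 0, "ry": 0, "rz": 0, "jaw": 0},
    {"x": 0, "y": 0, "z": 0, "rx": 0, "ry": 0, "rz": 0, "jaw": 0},
    {"x": 0, "y": 0, "z": 0, "rx": 0, "ry": 0, "rz": 0, "jaw": 0}
  ]
}}

```text
clock: 12.3
tool_pos: [0.4987, 0.0539, 0.1016]
eef_rot: [0.999, 0.041, -0.0, 0.0]
contact_force: [0.1, -0.4, -0.0]
opening: 0.006
finger_force: 0.0
```

{"name": "send_rows", "arguments": {
  "motion": [
    {"x": 0, "y": 0, "z": 0.06, "rx": 0, "ry": 0, "rz": 0, "jaw": 0},
    {"x": 0, "y": 0, "z": 0.06, "rx": 0, "ry": 0, "rz": 0, "jaw": 0},
    {"x": 0, "y": 0, "z": 0.06, "rx": 0, "ry": 0, "rz": 0, "jaw": 0},
    {"x": 0, "y": 0, "z": 0, "rx": 0, "ry": 0, "rz": 0, "jaw": 0},
    {"x": 0, "y": 0, "z": 0, "rx": 0, "ry": 0, "rz": 0, "jaw": 0}
  ]
}}

```text
clock: 12.8
tool_pos: [0.4988, 0.0539, 0.0999]
eef_rot: [0.999, 0.041, 0.0, 0.0]
contact_force: [0.3, -0.2, 2.3]
opening: 0.005
finger_force: 1.1
```

{"name": "send_rows", "arguments": {
  "motion": [
    {"x": 0, "y": 0, "z": 0.06, "rx": 0, "ry": 0, "rz": 0, "jaw": 0},
    {"x": 0, "y": 0, "z": 0.06, "rx": 0, "ry": 0, "rz": 0, "jaw": 0},
    {"x": 0, "y": 0, "z": 0, "rx": 0, "ry": 0, "rz": 0, "jaw": 0},
    {"x": 0.2, "y": 0, "z": 0, "rx": 0, "ry": 0, "rz": 0, "jaw": 0},
    {"x": 0.2, "y": 0, "z": 0, "rx": 0, "ry": 0, "rz": 0, "jaw": 0}
  ]
}}

```text
clock: 13.3
tool_pos: [0.5026, 0.0542, 0.0989]
eef_rot: [0.999, 0.041, -0.0, 0.0]
contact_force: [-0.8, -0.2, 6.1]
opening: 0.009
finger_force: 3.1
```

{"name": "send_rows", "arguments": {
  "motion": [
    {"x": 0.3, "y": 0, "z": 0.02, "rx": 0, "ry": 0, "rz": 0, "jaw": 0},
    {"x": 0.3, "y": 0, "z": 0, "rx": 0, "ry": 0, "rz": 0, "jaw": 0},
    {"x": 0.3, "y": 0, "z": 0, "rx": 0, "ry": 0, "rz": 0, "jaw": 0},
    {"x": 0.3, "y": 0, "z": 0, "rx": 0, "ry": 0, "rz": 0, "jaw": 0},
    {"x": 0.3, "y": 0, "z": 0, "rx": 0, "ry": 0, "rz": 0, "jaw": 0}
  ]
}}

```text
clock: 13.8
tool_pos: [0.5189, 0.0557, 0.0989]
eef_rot: [0.999, 0.041, 0.001, -0.0]
contact_force: [0.1, 0.6, 5.9]
opening: 0.002
finger_force: 2.7
```

{"name": "send_rows", "arguments": {
  "motion": [
    {"x": 0.1, "y": 0, "z": 0, "rx": 0, "ry": 0, "rz": 0, "jaw": 0},
    {"x": 0, "y": 0, "z": 0, "rx": 0, "ry": 0, "rz": 0, "jaw": 0},
    {"x": 0, "y": 0, "z": -0.15, "rx": 0, "ry": 0, "rz": 0, "jaw": 0},
    {"x": 0, "y": 0, "z": -0.4, "rx": 0, "ry": 0, "rz": 0, "jaw": 0},
    {"x": 0, "y": 0, "z": -1.5, "rx": 0, "ry": 0, "rz": 0, "jaw": 0}
  ]
}}

```text
clock: 14.3
tool_pos: [0.5175, 0.0553, 0.118]
eef_rot: [0.999, 0.041, -0.002, 0.0]
contact_force: [-0.1, -0.6, -0.6]
opening: 0.003
finger_force: 0.0
```

{"name": "send_rows", "arguments": {
  "motion": [
    {"x": -0.6, "y": 1.2, "z": -2.5, "rx": 0, "ry": 0, "rz": 0, "jaw": 0},
    {"x": -0.6, "y": 1.2, "z": -2.5, "rx": 0, "ry": 0, "rz": 0, "jaw": 0},
    {"x": -0.6, "y": 1.2, "z": -2.5, "rx": 0, "ry": 0, "rz": 0, "jaw": 0},
    {"x": -0.6, "y": 1.2, "z": -2.5, "rx": 0, "ry": 0, "rz": 0, "jaw": 0},
    {"x": -0.6, "y": 1.2, "z": -2.5, "rx": 0, "ry": 0, "rz": 0, "jaw": 0}
  ]
}}

```text
clock: 14.8
tool_pos: [0.493, -0.0073, 0.2448]
eef_rot: [0.999, 0.041, -0.0, 0.0]
contact_force: [0.4, -0.1, 0.8]
opening: 0.003
finger_force: 0.0
```

{"name": "send_rows", "arguments": {
  "motion": [
    {"x": 0, "y": 1, "z": -1, "rx": 0, "ry": 0, "rz": 0, "jaw": 0},
    {"x": 0, "y": 0, "z": 0, "rx": 0, "ry": 0, "rz": 0, "jaw": 0},
    {"x": 0, "y": 0, "z": 0, "rx": 0, "ry": 0, "rz": 0, "jaw": 0},
    {"x": 0, "y": 0, "z": 0, "rx": 0, "ry": 0, "rz": 0, "jaw": 0},
    {"x": 0, "y": 0, "z": 0, "rx": 0, "ry": 0, "rz": 0, "jaw": 0}
  ]
}}

```text
clock: 15.3
tool_pos: [0.4941, -0.0159, 0.2528]
eef_rot: [0.999, 0.042, -0.001, -0.0]
contact_force: [-0.2, 0.2, -0.1]
opening: 0.004
finger_force: 0.0
```

```bash
python3 - <<'E'
from h import *
t=get_state(); print(t['clock'],t['tool_pos'])
w=snapshot("wrist"); c=np.array([.515,-.030]); yw=.084
p=proj(w,[[c[0]-y*np.sin(yw),c[1]+y*np.cos(yw),.088] for y in (.085,.035,-.015,-.083)]); print(p)
x0=int(p[:,0].min()-45); y0=int(p[0,1]-60); print(x0,y0, (p-[x0,y0])*3)
save(w,"w3",(x0,y0,x0+265,y0+130),3)
E
```

```text
15.3 [ 0.4940804  -0.01588663  0.25281863]
[[243.48380796 197.84780945]
 [301.56763557 197.73983552]
 [359.83417063 197.75673694]
 [438.44719802 197.97993739]]
198 137 [[136.45142389 182.54342836]
 [310.70290672 182.21950656]
 [485.50251188 182.27021082]
 [721.34159406 182.93981217]]
```

View pics/w3.png

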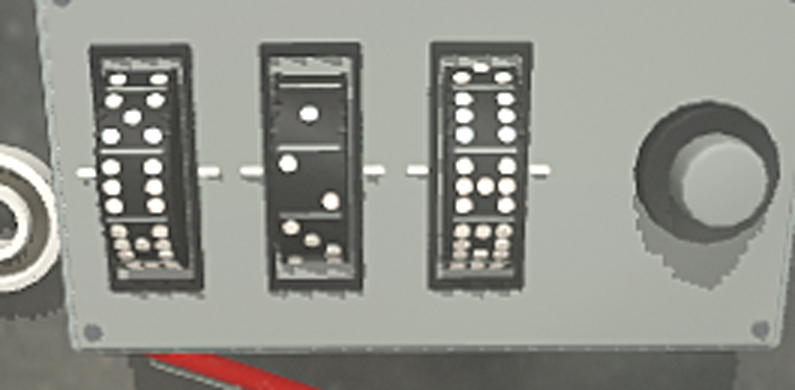

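It reads 6, 2, 7 and every cell is centred on the pointers, to within a few pixels of 66 px per digit. The key face, at crop pixel (725,180), agrees with its computed position. Now the key.

{"name": "send_rows", "arguments": {
  "motion": [
    {"x": 0.4, "y": 2, "z": 0.5, "rx": 0, "ry": 0, "rz": 0, "jaw": 0},
    {"x": 0.4, "y": 2, "z": 1, "rx": 0, "ry": 0, "rz": 0, "jaw": 0},
    {"x": 0.4, "y": 2, "z": 1, "rx": 0, "ry": 0, "rz": 0, "jaw": 0},
    {"x": 0.4, "y": 2, "z": 2, "rx": 0, "ry": 0, "rz": 0, "jaw": 0},
    {"x": 0.4, "y": 1.9, "z": 2, "rx": 0, "ry": 0, "rz": 0, "jaw": 0}
  ]
}}

```text
clock: 15.85
tool_pos: [0.5229, -0.1142, 0.188]
eef_rot: [0.999, 0.041, 0.0, -0.0]
contact_force: [0.5, -0.4, 0.8]
opening: 0.005
finger_force: 0.0
```

{"name": "send_rows", "arguments": {
  "motion": [
    {"x": 0, "y": 0, "z": 3, "rx": 0, "ry": 0, "rz": 0, "jaw": 0},
    {"x": 0, "y": 0, "z": 3, "rx": 0, "ry": 0, "rz": 0, "jaw": 0},
    {"x": 0, "y": 0, "z": 1.5, "rx": 0, "ry": 0, "rz": 0, "jaw": 0},
    {"x": 0, "y": 0, "z": 0, "rx": 0, "ry": 0, "rz": 0, "jaw": 0},
    {"x": 0, "y": 0, "z": 0, "rx": 0, "ry": 0, "rz": 0, "jaw": 0}
  ]
}}

```text
clock: 16.35
tool_pos: [0.5226, -0.1134, 0.1138]
eef_rot: [0.999, 0.041, -0.0, -0.0]
contact_force: [0.6, -0.1, 1.2]
opening: 0.006
finger_force: 0.0
```

{"name": "send_rows", "arguments": {
  "motion": [
    {"x": 0, "y": 0, "z": 0.5, "rx": 0, "ry": 0, "rz": 0, "jaw": 0},
    {"x": 0, "y": 0, "z": 0.3, "rx": 0, "ry": 0, "rz": 0, "jaw": 0},
    {"x": 0, "y": 0, "z": 0.3, "rx": 0, "ry": 0, "rz": 0, "jaw": 0},
    {"x": 0, "y": 0, "z": 0.1, "rx": 0, "ry": 0, "rz": 0, "jaw": 0},
    {"x": 0, "y": 0, "z": 0, "rx": 0, "ry": 0, "rz": 0, "jaw": 0}
  ]
}}

```text
clock: 16.85
tool_pos: [0.5229, -0.1138, 0.1022]
eef_rot: [0.999, 0.041, 0.0, 0.0]
contact_force: [0.2, 0.4, 1.8]
opening: 0.01
finger_force: 1.1
```

{"name": "send_rows", "arguments": {
  "motion": [
    {"x": 0, "y": 0, "z": 0.1, "rx": 0, "ry": 0, "rz": 0, "jaw": 0},
    {"x": 0, "y": 0, "z": 0.1, "rx": 0, "ry": 0, "rz": 0, "jaw": 0},
    {"x": 0, "y": 0, "z": 0.1, "rx": 0, "ry": 0, "rz": 0, "jaw": 0},
    {"x": 0, "y": 0, "z": 0, "rx": 0, "ry": 0, "rz": 0, "jaw": 0},
    {"x": 0, "y": 0, "z": 0, "rx": 0, "ry": 0, "rz": 0, "jaw": 0}
  ]
}}

```text
clock: 17.35
tool_pos: [0.5229, -0.1138, 0.099]
eef_rot: [0.999, 0.041, 0.0, 0.0]
contact_force: [1.3, 0.6, 3.5]
opening: 0.002
finger_force: 1.8
```

{"name": "send_rows", "arguments": {
  "motion": [
    {"x": 0, "y": 0, "z": 0.1, "rx": 0, "ry": 0, "rz": 0, "jaw": 0},
    {"x": 0, "y": 0, "z": 0.1, "rx": 0, "ry": 0, "rz": 0, "jaw": 0},
    {"x": 0, "y": 0, "z": 0.1, "rx": 0, "ry": 0, "rz": 0, "jaw": 0},
    {"x": 0, "y": 0, "z": 0.1, "rx": 0, "ry": 0, "rz": 0, "jaw": 0},
    {"x": 0, "y": 0, "z": 0, "rx": 0, "ry": 0, "rz": 0, "jaw": 0}
  ]
}}

```text
clock: 17.85
tool_pos: [0.5229, -0.1137, 0.095]
eef_rot: [0.999, 0.041, 0.0, 0.0]
contact_force: [0.6, 0.4, 6.2]
opening: 0.006
finger_force: 2.8
```

{"name": "send_rows", "arguments": {
  "motion": [
    {"x": 0, "y": 0, "z": 0.05, "rx": 0, "ry": 0, "rz": 0, "jaw": 0},
    {"x": 0, "y": 0, "z": 0.03, "rx": 0, "ry": 0, "rz": 0, "jaw": 0},
    {"x": 0, "y": 0, "z": 0, "rx": 0, "ry": 0, "rz": 0, "jaw": 0},
    {"x": 0, "y": 0, "z": 0, "rx": 0, "ry": 0, "rz": 0, "jaw": 0},
    {"x": 0, "y": 0, "z": 0, "rx": 0, "ry": 0, "rz": 0, "jaw": 0}
  ]
}}

```text
clock: 18.35
tool_pos: [0.5229, -0.1138, 0.0945]
eef_rot: [0.999, 0.041, 0.0, 0.0]
contact_force: [0.8, 0.1, 7.5]
opening: 0.002
finger_force: 3.7
```

{"name": "send_rows", "arguments": {
  "motion": [
    {"x": 0, "y": 0, "z": 0.03, "rx": 0, "ry": 0, "rz": 0, "jaw": 0},
    {"x": 0, "y": 0, "z": 0, "rx": 0, "ry": 0, "rz": 0, "jaw": 0},
    {"x": 0, "y": 0, "z": 0, "rx": 0, "ry": 0, "rz": 0, "jaw": 0},
    {"x": 0, "y": 0, "z": 0, "rx": 0, "ry": 0, "rz": 0, "jaw": 0},
    {"x": 0, "y": 0, "z": 0, "rx": 0, "ry": 0, "rz": 0, "jaw": 0}
  ]
}}

```text
clock: 18.85
tool_pos: [0.5229, -0.1138, 0.0944]
eef_rot: [0.999, 0.041, 0.0, 0.0]
contact_force: [-0.3, 0.8, 9.4]
opening: 0.007
finger_force: 5.0
```

The key is on its stop: force climbs to 9.4 N while the tool barely moves. Lifting off.

{"name": "send_rows", "arguments": {
  "motion": [
    {"x": 0, "y": 0, "z": -0.3, "rx": 0, "ry": 0, "rz": 0, "jaw": 0},
    {"x": 0, "y": 0, "z": -0.5, "rx": 0, "ry": 0, "rz": 0, "jaw": 0},
    {"x": 0, "y": 0, "z": -0.5, "rx": 0, "ry": 0, "rz": 0, "jaw": 0},
    {"x": 0, "y": 0, "z": -2, "rx": 0, "ry": 0, "rz": 0, "jaw": 0},
    {"x": 0, "y": 0, "z": -3, "rx": 0, "ry": 0, "rz": 0, "jaw": 0}
  ]
}}

```text
clock: 19.35
tool_pos: [0.52, -0.1134, 0.1558]
eef_rot: [0.999, 0.041, -0.003, -0.001]
contact_force: [0.2, 0.3, -0.2]
opening: 0.008
finger_force: 0.0
```

{"name": "send_rows", "arguments": {
  "motion": [
    {"x": -0.5, "y": -2, "z": -2.5, "rx": 0, "ry": 0, "rz": 0, "jaw": 0},
    {"x": -0.5, "y": -2, "z": -2.5, "rx": 0, "ry": 0, "rz": 0, "jaw": 0},
    {"x": -0.5, "y": -2, "z": -2.5, "rx": 0, "ry": 0, "rz": 0, "jaw": 0},
    {"x": -0.5, "y": -2, "z": -2.5, "rx": 0, "ry": 0, "rz": 0, "jaw": 0},
    {"x": 0, "y": 0, "z": 0, "rx": 0, "ry": 0, "rz": 0, "jaw": 0}
  ]
}}

```text
clock: 19.85
tool_pos: [0.4959, -0.0326, 0.2591]
eef_rot: [0.999, 0.043, 0.001, -0.001]
contact_force: [0.3, -0.3, 0.3]
opening: 0.007
finger_force: 0.0
```

```bash
python3 - <<'E'
from h import *
save(snapshot("wrist"),"w4",(150,60,550,320),2)
E
```

```text
(no output)
```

View pics/w4.png

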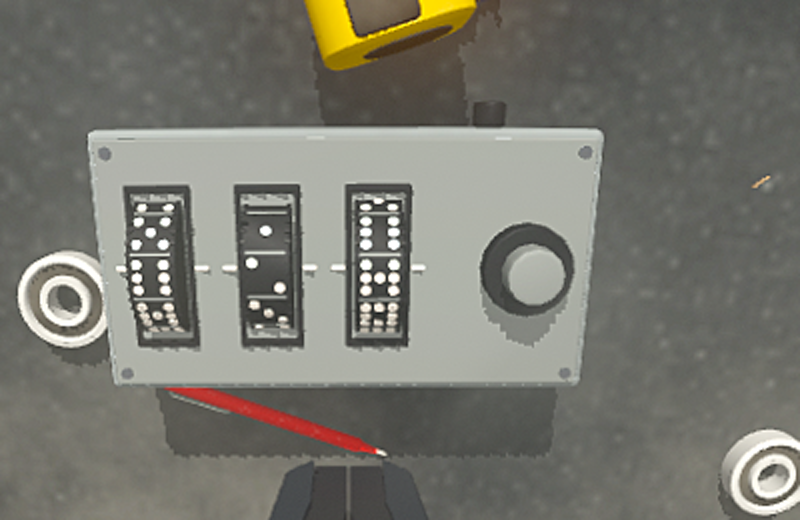

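The picture shows 6, 2, 7 at the pointers (row 268), the key back up at (537,275), and the bystanders where they were. Handing in.

```bash
python3 -c "
from plant import *
print(finish_job())"
```

```text
the job is handed in; nothing more can be done
None
```

The wheels stand clicked in at 6, 2 and 7, the load key was then pressed to its stop and came back up, the highest force I read was 9.4 N (readings were at the end of each move only), the bystanders look unmoved, and the job is handed in at about 20 s.

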